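Draw the soldering iron from its stand and present its tip over the mat

ROBOT

A 6-joint arm with a two-finger parallel gripper is mounted at the origin on a cart in front of the work surface, level with it; the furniture and walls round the work are solid. World frame = base frame: x ahead of the robot, y to its left, z up, the work surface at z = 0. Lengths are in m, angles in rad, forces in N, time in s.
With the tool pointing down it reaches from about 0.35 to 0.725 m from the base axis. Payload 6 kg.
Tool frame: the origin (TCP) lies between the finger pads; the fingertips stand 17 mm ahead of it and the grasp point (between the pads) lies 2 mm behind it (bot.tip_reach is the distance from the TCP to the fingertips, in m); z points along the fingers, y is the line along which they close (so a half turn about z gives the same grasp; the last joint's range is limited). The gripper opens to 85 mm and grips with 20 to 120 N. Pads are 22 mm wide; open, the fingers measure 114 mm over their backs; the gripper's body (76 mm by 85 mm) begins 54 mm behind the grasp point. The pads swing forward as they close: fully open they stand 13 mm farther back than shut.
Start: joints at [1.61, 0.04, 0.085, 0, -1.615, -0.334], TCP at [0.174, 0.574, 0.248] pointing down, gripper open.
Joint ranges: [-2.56, 2.56], [-1.29, 2.01], [-1.08, 1.49], [-3.29, 1.98], [-2.81, -0.18], [-2.99, 2.99]. Speed limits (rad/s): [2.57, 2.57, 3.01, 3.14, 3.14, 3.14].

INTERFACE

Orientations are given as a unit quaternion [w, x, y, z].
In Python, from workcell import bot gives the robot as it stands. The module is installed in compiled form; this text tells all that it offers.
- The arm moves only by the tool drive_tool, never from a script. Its argument "moves" is a list of rows, each an object with "travel": the shift along the tool's x, y, z in cm, a list of three; "turn": the turn about the tool's z in rad; "gripper": the closure, from -1 (fully open) to 1 (shut), so that 0 is half open. In form: [{"travel": [x, y, z], "turn": turn, "gripper": gripper}, ...]. A call has 1 to 20 rows; each row is the pose to reach, as a shift and turn from the pose commanded when the call began, along the tool's axes at that moment; what a row does not reach only later rows make up. A row lasts 1/10 s, in which the tool goes at most 50 mm and 8.59 degrees, less where a joint would pass 70% of its speed; a pose out of reach is approached as far as the arm can. A call with a gripper value outside its range is refused whole. The fingers move at their own pace and stop on an object; the grip force is fixed at half the most. Time passes only in rows, so rows that repeat a pose let the fingers close. It gives the time, the measured TCP pose, the force and the opening at its end, in the units of the state.
- bot.get_state(): the state, without advancing time (a new reading comes with each control period).
- bot.read_camera(name): name is "side" or "top"; returns a dict with "frame" (384x512x3 uint8, red, green, blue), "depth" (384x512 float32, m along the optical axis (not along the pixel's ray), 0 where there is no reading), "fx", "fy", "cx", "cy" (pixels), "dist_coeffs" ([k1, k2, p1, p2, k3] as OpenCV has them; the pictures are not rectified), "view" (4x4, takes a point from world to camera coordinates). Camera axes: x right, y down, z forward; pixel columns grow to the right and rows downward; lengths in m; the calibration is good to about 2 mm. A picture is of the moment at which its call begins.
- bot.finish_job(): hands the job in, once; it reports no verdict.
The state is a dict: "time": time; "joint_positions": joint angles; "dq": joint speeds; "tau": joint torques, N m; "position": TCP position; "tcp_rot": TCP orientation; "wrist_force": force on the tool from outside, world axes, zero at the start; "torque": the same for the moment, N m; "grip_width": opening from 0.0 (shut) to 1.0 (fully open).
Only numpy, scipy, OpenCV 4.12 (cv2) and the standard library are available. Lean on these libraries where they do the work, as an engineer would, in place of code of your own. Each camera call takes 0.05 s, during which the arm holds its last target. There are 200 camera calls.

TASK

Take the cold soldering iron by its handle, draw it out of the stand's sloping tunnel along its own length, turn it level and hold it there with its metal tip over the blue mat, the whole iron at least 10 cm above the table, so that the tip can be inspected. Finish still holding it like that, at rest and touching nothing but the gripper. Leave the other things on the table where they are.

Things in the scene. Friction and masses are not known exactly. Their poses are not given: they have to be found in the camera images.
- iron: Cold cordless soldering iron, black handle, metal tip, 197 mm, 75 g. Origin mid-length on its underside; +y to the blunt end (y 98 mm), -y to the tip (y -98). Handle: x -12..12, y -54..98, z 0..24 mm; tip 10 mm thick, y -98..-54; axis at z 12; mass centre near y +20. Starts in the stand sloping 40 degrees: tip down and away from the robot, handle up and towards it.
- iron_tip (a point): Foremost point of the iron's metal tip, on its axis (98 mm ahead of the iron's origin, away from the handle); axes as the iron's.
- iron_grip (a point): Middle of the handle's free part, on its axis, 60 mm from the iron's origin towards the blunt end, 158 mm behind the tip; handle 24 mm wide there. Axes as the iron's. While the iron is in the stand the handle is free from 35 to 98 mm from the iron's origin.
- iron_stand: Dark soldering-iron stand, fixed. Origin under the middle of its 170x92 mm base, on the table; +x the way the seated iron points. Carries an aluminium tunnel sloping 40 degrees, inside 30 mm wide, 29 mm high, outside 38 mm wide, top edge 135 mm above the table. The iron comes out only along its length, up and towards the robot, against no more than weight and friction.
- stand_seat (a point): Point of the stand where the foremost point of the iron's tip lies while the iron is fully in.
- stand_mouth (a point): Centre of the tunnel's upper mouth, 103 mm up the slope from stand_seat: once the iron is drawn more than about 105 mm along its length, the tip is out of the tunnel.
- mat: Flat blue square inspection mat with a thin white border, 160x160x3 mm, fixed on the table. Origin under its centre, on the table; x and y along its sides.
- bottle: Bystander, loose: white square-shouldered dispenser bottle, 58x58x136 mm; origin at the centre of its underside.
- spool: Bystander, loose: white spool of solder wire, 48 mm across, 30 mm high; origin at the centre of its underside.
- tin: Bystander, loose: small white round tin with a yellow and purple lid, 50 mm across, 21 mm high; origin at the centre of its underside.
- tape: Bystander, loose: roll of black tape, 55 mm across, 19 mm high; origin at the centre of its underside.
- tweezers: Bystander, loose: light grey tweezers lying flat, 124x13x10 mm; origin at the centre of its underside.
- phone: Bystander, loose: open phone shell lying flat, 150x70x6 mm; origin at the centre of its underside.
- driver: Bystander, loose: small yellow and black screwdriver lying flat, 125x16x13 mm; origin at the centre of its underside.

How it is judged:
On the way:
1. the iron's tip is drawn out of the stand's tunnel (distance between iron_tip and stand_seat above 0.1 m and contact force between iron and the fingers above 0.5 N), for 0.1 s.
At the end, for the whole second after the job is handed in: The gripper holds the iron at rest (under 30 mm/s and 0.2 rad/s), level within 0.2 rad (about 11 degrees), its foremost tip point vertically over the 160 mm square mat, tip, middle and handle more than 90 mm above the table, and it touches neither the stand, the mat nor any bystander (angle between iron's own y axis and vertical between 1.3708 and 1.7708 rad and x of iron_tip in the frame of mat between -0.08 and 0.08 m and y of iron_tip in the frame of mat between -0.08 and 0.08 m and height (world z) of each of iron_tip, iron, iron_grip above 0.09 m and contact force between iron and the fingers above 0.5 N and contact force between iron and iron_stand below 0.05 N and contact force between iron and mat below 0.05 N and contact force between iron and bottle below 0.05 N and contact force between iron and spool below 0.05 N and contact force between iron and tin below 0.05 N and contact force between iron and tape below 0.05 N and contact force between iron and tweezers below 0.05 N and contact force between iron and phone below 0.05 N and contact force between iron and driver below 0.05 N and linear speed of iron below 0.03 m/s and angular speed of iron below 0.2 rad/s); the arm keeps its last pose, push and grip.
It fails at once if a bystander is pushed more than 30 mm or knocked over (distance of any of bottle, spool, tin, tape, tweezers, phone, driver from where it was at the start of the episode above 0.03 m or angle between bottle's own z axis and vertical above 0.6 rad).
It also fails if it takes over 40 s, if anything falls off the work surface, if the arm or the gripper's body presses on something with over 40 N, if the wrist force passes 120 N, or if a joint passes its speed limit or range.

## Working session

There is one attempt and no reset: what is moved stays moved. The work goes in short steps, Python scripts to look and compute and a tool call to move; the robot and the scene stay as the last step left them, time stands still between calls to the robot, and variables do not carry over. Pictures are saved under pics/ and viewed, on a budget of 10 in all, crops included, one or two more only if the job needs it, and the job is handed in when it is done.

Besides the shell and the picture viewer there is one more tool, called after "Call:" as a command line: name --argument value ..., lists and objects as JSON in quotes. drive_tool: Moves the arm, as the interface text tells. Its arguments: {"type":"object","properties":{"moves":{"type":"array","items":{"type":"object","properties":{"travel":{"type":"array","items":{"type":"number"}},"turn":{"type":"number"},"gripper":{"type":"number"}}}}},"required":["moves"]}

```bash
mkdir -p pics
python3 - <<'E'
from workcell import bot
import cv2,numpy as np,pickle
d={}
for n in("top","side"):
    c=bot.read_camera(n);d[n]=c;cv2.imwrite(f"pics/{n}0.png",cv2.resize(c["frame"][:,:,::-1],(768,576)))
    V=np.linalg.inv(c["view"]);print(n,V[:3,3].round(3),V[:3,2].round(3),c["fx"],np.round(c["dist_coeffs"],3))
pickle.dump(d,open("c0.pkl","wb"))
s=bot.get_state();print(s["position"],s["tcp_rot"],s["grip_width"],bot.tip_reach)
E
```

```text
top [3.690e-01 1.000e-03 1.428e+00] [ 0.124 -0.001 -0.992] 446.85479969368305 [-0.085  0.     0.     0.     0.   ]
side [0.306 0.912 0.752] [ 0.229 -0.802 -0.552] 476.5617790680049 [0.067 0.    0.    0.    0.   ]
[0.17418591 0.57388704 0.24736117] [ 8.14856137e-04  9.89156283e-01 -1.46864498e-01 -4.59907365e-05] 0.9970295606159202 0.017
```

View pics/top0.png

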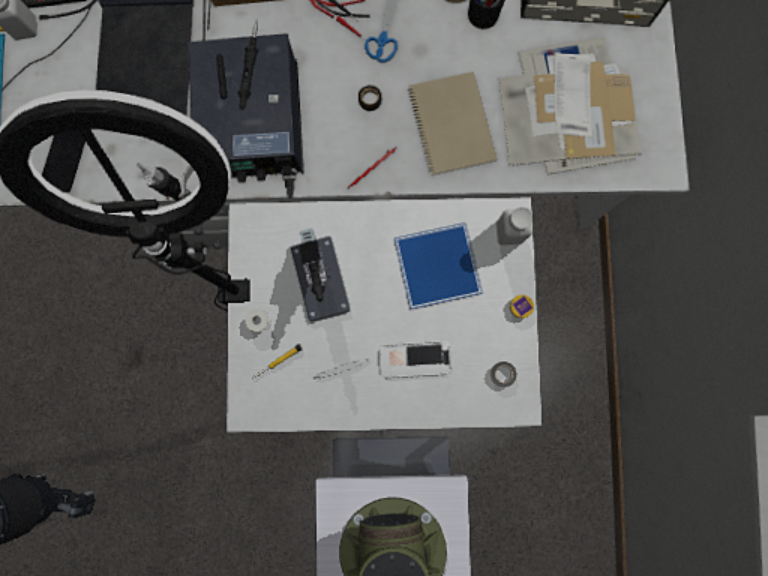

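View pics/side0.png

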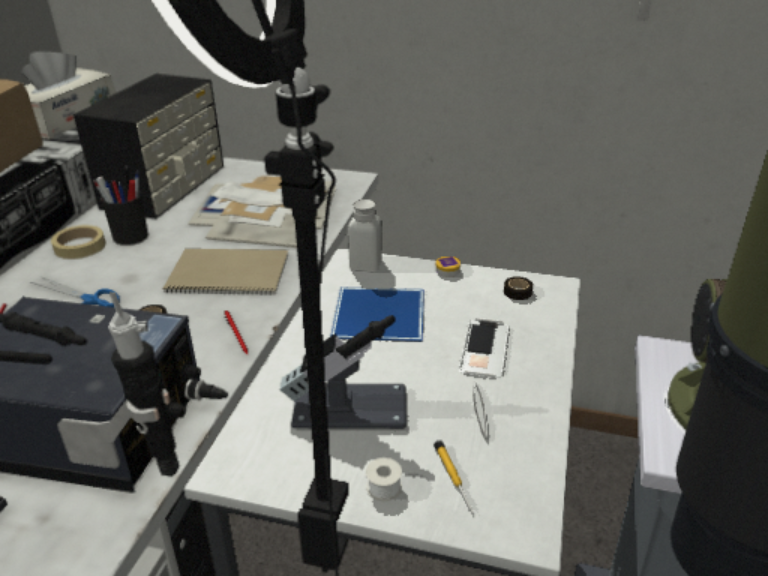

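```bash
cat > h.py <<'E'
import cv2,numpy as np
def cloud(c):
    K=np.array([[c["fx"],0,c["cx"]],[0,c["fy"],c["cy"]],[0,0,1.]])
    h,w=c["depth"].shape;u,v=np.meshgrid(np.arange(w),np.arange(h))
    p=cv2.undistortPoints(np.stack([u,v],-1).reshape(-1,1,2).astype(float),K,np.array(c["dist_coeffs"])).reshape(h,w,2)
    z=c["depth"][...,None];P=np.concatenate([p*z,z],-1)
    V=np.linalg.inv(c["view"]);return P@V[:3,:3].T+V[:3,3]
E
python3 - <<'E'
import pickle,numpy as np,cv2
from h import cloud
d=pickle.load(open("c0.pkl","rb"))
P=cloud(d["top"]);Q=cloud(d["side"])
f=d["top"]["frame"].astype(int)
m=(f[...,2]>f[...,0]+50)&(abs(P[...,2])<.03)&(P[...,0]<.75)
def rect(p):
    r=cv2.minAreaRect((p[:,:2]*1000).astype(np.float32));return np.round(r[0],1),np.round(r[1],1),round(r[2],1)
print("mat",rect(P[m]))
reg=(np.abs(P[...,1]-.13)<.09)&(np.abs(P[...,0]-.55)<.2)
s=reg&(P[...,2]>.006)&(P[...,2]<.03)&(f.sum(-1)<300);print("base",rect(P[s]))
from scipy.ndimage import label
for n,C in(("top",P),("side",Q)):
    m=(C[...,2]>.04)&(C[...,2]<.25)&(np.abs(C[...,1]-.13)<.1)&(np.abs(C[...,0]-.55)<.2)
    p=C[m];print(n,len(p))
    for x in np.arange(.44,.7,.01):
        q=p[abs(p[:,0]-x)<.005]
        if len(q):print(round(x,2),len(q),"y",q[:,1].min().round(3),np.median(q[:,1]).round(3),q[:,1].max().round(3),"z",q[:,2].min().round(3),q[:,2].max().round(3))
for n,(r,c) in dict(driver=(362,278),tweez=(370,342),phone=(360,414),spool=(322,256),bottle=(222,515),pole=(290,237)).items():print(n,P[r*2//3,c*2//3].round(3))
E
```

```text
mat (array([ 574. , -163.8]), array([211.3, 245.9]), 9.3)
base (array([530.7, 146.2]), array([128.6, 264. ]), 86.8)
top 522
0.51 12 y 0.122 0.128 0.134 z 0.168 0.175
0.52 16 y 0.122 0.129 0.141 z 0.151 0.175
0.53 32 y 0.121 0.132 0.144 z 0.15 0.166
0.54 22 y 0.121 0.132 0.144 z 0.126 0.165
0.55 30 y 0.124 0.137 0.153 z 0.112 0.152
0.56 38 y 0.121 0.138 0.157 z 0.103 0.145
0.57 36 y 0.124 0.141 0.16 z 0.098 0.136
0.58 39 y 0.127 0.145 0.162 z 0.088 0.125
0.59 54 y 0.127 0.145 0.165 z 0.08 0.135
0.6 42 y 0.129 0.148 0.169 z 0.083 0.13
0.61 38 y 0.132 0.149 0.17 z 0.07 0.121
0.62 37 y 0.135 0.152 0.174 z 0.08 0.115
0.63 32 y 0.136 0.159 0.175 z 0.09 0.107
0.64 22 y 0.14 0.155 0.174 z 0.069 0.097
0.65 27 y 0.147 0.162 0.175 z 0.057 0.076
0.66 22 y 0.15 0.162 0.176 z 0.05 0.069
0.67 17 y 0.153 0.164 0.18 z 0.046 0.064
side 1362
0.51 28 y 0.125 0.134 0.139 z 0.161 0.177
0.52 51 y 0.127 0.137 0.145 z 0.145 0.173
0.53 55 y 0.13 0.143 0.15 z 0.141 0.164
0.54 74 y 0.129 0.144 0.149 z 0.123 0.164
0.55 90 y 0.134 0.148 0.16 z 0.09 0.152
0.56 123 y 0.135 0.151 0.163 z 0.084 0.144
0.57 119 y 0.139 0.156 0.166 z 0.044 0.136
0.58 184 y 0.13 0.162 0.169 z 0.04 0.13
0.59 209 y 0.13 0.165 0.172 z 0.04 0.132
0.6 97 y 0.134 0.166 0.173 z 0.041 0.131
0.61 10 y 0.132 0.142 0.15 z 0.117 0.121
0.62 1 y 0.178 0.178 0.178 z 0.098 0.098
0.63 72 y 0.159 0.174 0.18 z 0.043 0.098
0.64 81 y 0.146 0.175 0.178 z 0.04 0.095
0.65 76 y 0.15 0.177 0.181 z 0.04 0.076
0.66 56 y 0.153 0.178 0.183 z 0.043 0.068
0.67 18 y 0.156 0.166 0.182 z 0.048 0.059
driver [0.396 0.233 0.015]
tweez [ 0.378  0.099 -0.001]
phone [ 0.394 -0.054  0.   ]
spool [ 0.484  0.284 -0.001]
bottle [ 0.659 -0.256  0.13 ]
pole [0.549 0.317 0.029]
```

Call:
drive_tool --moves '[{"travel": [12, 8, 0], "turn": -0.13, "gripper": -1}, {"travel": [24, 16, 0], "turn": -0.27, "gripper": -1}, {"travel": [36, 24, 0], "turn": -0.4, "gripper": -1}, {"travel": [47.5, 31.4, 0], "turn": -0.53, "gripper": -1}, {"travel": [47.5, 31.4, 0], "turn": -0.53, "gripper": -1}, {"travel": [47.5, 31.4, 0], "turn": -0.53, "gripper": -1}, {"travel": [47.5, 31.4, 0], "turn": -0.53, "gripper": -1}, {"travel": [47.5, 31.4, 0], "turn": -0.53, "gripper": -1}, {"travel": [47.5, 31.4, 0], "turn": -0.53, "gripper": -1}, {"travel": [47.5, 31.4, 0], "turn": -0.53, "gripper": -1}, {"travel": [47.5, 31.4, 0], "turn": -0.53, "gripper": -1}, {"travel": [47.5, 31.4, 0], "turn": -0.53, "gripper": -1}, {"travel": [47.5, 31.4, 0], "turn": -0.53, "gripper": -1}, {"travel": [47.5, 31.4, 0], "turn": -0.53, "gripper": -1}, {"travel": [47.5, 31.4, 0], "turn": -0.53, "gripper": -1}, {"travel": [47.5, 31.4, 0], "turn": -0.53, "gripper": -1}]'

```text
time: 1.7
position: [0.5371, 0.1366, 0.2485]
tcp_rot: [-0.0, 0.993, 0.118, 0.0]
wrist_force: [0.1, -0.3, -0.2]
grip_width: 0.999
```

Run:
```python
import pickle,numpy as np,cv2
from h import cloud
from scipy.spatial.transform import Rotation as R
from workcell import bot
d=pickle.load(open("c0.pkl","rb"))
P=cloud(d["top"])
for n,(r,c) in dict(m1=(240,394),m2=(223,467),m3=(294,482),m4=(308,408),mc=(266,438),ph1=(343,380),ph2=(376,449),ph3=(343,449),tape=(374,503),b1=(245,291),b2=(235,338),b3=(310,351),b4=(322,307)).items():print(n,P[round(r/1.5),round(c/1.5)].round(3))
s=bot.get_state();q=s["tcp_rot"];m=R.from_quat([q[1],q[2],q[3],q[0]]).as_matrix()
print(s["time"],s["position"],m.round(3),np.degrees(np.arctan2(m[1,0],m[0,0])),s["joint_positions"])
c=bot.read_camera("side");cv2.imwrite("pics/side1.png",cv2.resize(c["frame"][100:330,150:400,::-1],None,fx=2.4,fy=2.4))
```

```text
m1 [ 0.652 -0.019  0.007]
m2 [ 0.687 -0.176  0.002]
m3 [ 0.532 -0.203 -0.001]
m4 [ 0.506 -0.044  0.001]
mc [ 0.595 -0.111  0.007]
ph1 [0.431 0.018 0.003]
ph2 [ 0.358 -0.126  0.002]
ph3 [ 0.428 -0.129 -0.001]
tape [ 0.361 -0.241  0.001]
b1 [0.648 0.206 0.003]
b2 [0.666 0.105 0.002]
b3 [0.502 0.078 0.001]
b4 [0.478 0.171 0.003]
1.7 [0.53708487 0.13660197 0.24849192] [[ 0.972  0.235  0.   ]
 [ 0.235 -0.972  0.   ]
 [ 0.    -0.    -1.   ]] 13.573896963559436 [ 6.11499262e-01 -8.19455680e-02 -3.50662886e-02 -3.02898954e-05
 -1.61731102e+00  1.19620487e+00]
```

View pics/side1.png

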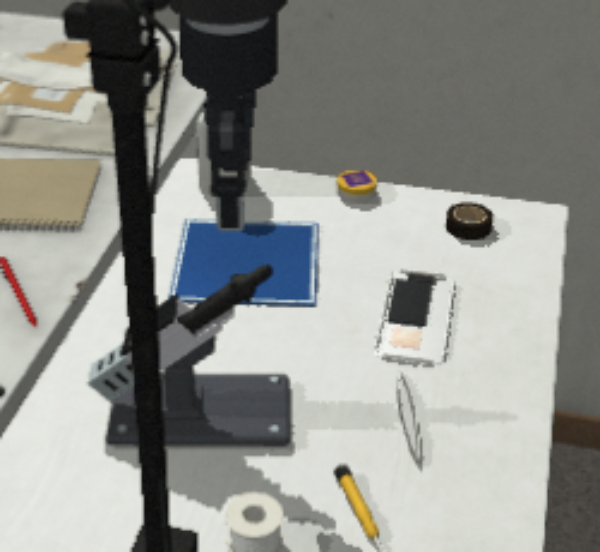

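Run:
```python
import pickle,numpy as np,cv2
from h import cloud
d=pickle.load(open("c0.pkl","rb"))
P=cloud(d["top"]);f=d["top"]["frame"].astype(int)
m=(P[...,2]>.04)&(P[...,2]<.25)&(np.abs(P[...,1]-.145)<.05)&(np.abs(P[...,0]-.58)<.12)
p=P[m]
for lo,hi in((.505,.56),(.57,.675),(.505,.675)):
    x=np.arange(lo,hi,.004);y=[];
    for a in x:
        q=p[abs(p[:,0]-a)<.004];y.append((q[:,1].min()+q[:,1].max())/2)
    k=np.polyfit(x,y,1);print(lo,hi,np.degrees(np.arctan(k[0])),np.polyval(k,[.51,.537,.57,.65]))
# base plate edges by color
b=(f.sum(-1)<290)&(P[...,2]>-.01)&(P[...,0]>.47)&(P[...,0]<.68)&(P[...,1]>.05)&(P[...,1]<.24)&(f[...,2]<f[...,0]+45)
n,l,st,ce=cv2.connectedComponentsWithStats(b.astype(np.uint8));i=l[277*2//3,335*2//3] or 1+st[1:,4].argmax()
q=P[l==i];
for a in np.arange(.49,.67,.015):
    w=q[abs(q[:,0]-a)<.004];print(a.round(3),w[:,1].min().round(3),w[:,1].max().round(3))
```

```text
0.505 0.56 14.07627561286563 [0.12767622 0.13444626 0.14272077 0.16278016]
0.57 0.675 12.921858289044652 [0.12830512 0.13449978 0.14207104 0.16042561]
0.505 0.675 13.155073314849263 [0.12792011 0.13423057 0.14194336 0.16064102]
0.49 0.107 0.172
0.505 0.083 0.175
0.52 0.083 0.178
0.535 0.089 0.18
0.55 0.092 0.187
0.565 0.095 0.191
0.58 0.101 0.193
0.595 0.105 0.197
0.61 0.108 0.199
0.625 0.111 0.201
0.64 0.117 0.204
0.655 0.12 0.146Traceback (most recent call last):
  File "<stdin>", line 17, in <module>
    return umr_minimum(a, axis, None, out, keepdims, initial, where)
ValueError: zero-size array to reduction operation minimum which has no identity
```

Call:
drive_tool --moves '[{"travel": [0, 0.15, 4], "turn": 0, "gripper": -1}, {"travel": [0, 0.15, 8], "turn": 0, "gripper": -1}, {"travel": [0, 0.15, 10.5], "turn": 0, "gripper": -1}, {"travel": [0, 0.15, 10.5], "turn": 0, "gripper": -1}, {"travel": [0, 0.15, 10.5], "turn": 0, "gripper": 1}, {"travel": [0, 0.15, 10.5], "turn": 0, "gripper": 1}, {"travel": [0, 0.15, 10.5], "turn": 0, "gripper": 1}, {"travel": [0, 0.15, 10.5], "turn": 0, "gripper": 1}, {"travel": [0, 0.15, 10.5], "turn": 0, "gripper": 1}, {"travel": [0, 0.15, 10.5], "turn": 0, "gripper": 1}, {"travel": [0, 0.15, 10.5], "turn": 0, "gripper": 1}, {"travel": [0, 0.15, 10.5], "turn": 0, "gripper": 1}]'

```text
time: 2.95
position: [0.5384, 0.1344, 0.1446]
tcp_rot: [-0.0, 0.993, 0.117, 0.001]
wrist_force: [-1.0, 1.1, 5.1]
grip_width: 0.268
```

Run:
```python
import cv2
from workcell import bot
c=bot.read_camera("side");cv2.imwrite("pics/side2.png",cv2.resize(c["frame"][100:330,150:400,::-1],None,fx=2.4,fy=2.4))
```

```text
(no output)
```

View pics/side2.png

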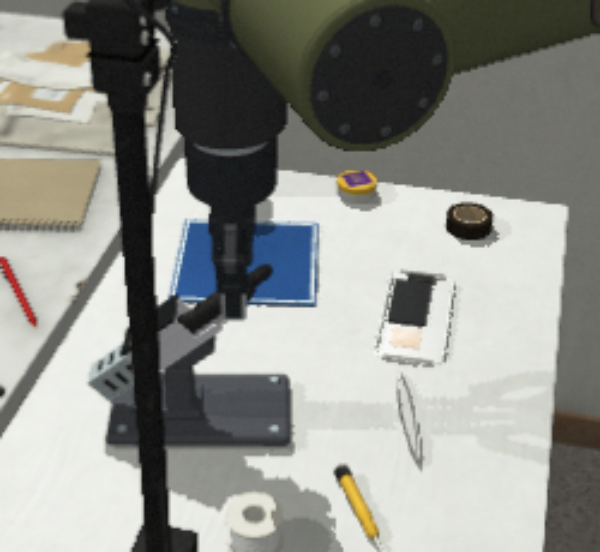

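Call:
drive_tool --moves '[{"travel": [-0.77, 0, -0.64], "turn": 0, "gripper": 1}, {"travel": [-1.53, 0, -1.29], "turn": 0, "gripper": 1}, {"travel": [-2.3, 0, -1.93], "turn": 0, "gripper": 1}, {"travel": [-3.06, 0, -2.57], "turn": 0, "gripper": 1}, {"travel": [-3.06, 0, -2.57], "turn": 0, "gripper": 1}]'

```text
time: 3.5
position: [0.5076, 0.1269, 0.1706]
tcp_rot: [-0.0, 0.993, 0.117, 0.001]
wrist_force: [2.1, 0.3, 5.5]
grip_width: 0.272
```

Forces are low, so I'll continue the draw to 14 cm in total.

Call:
drive_tool --moves '[{"travel": [-1.15, 0, -0.96], "turn": 0, "gripper": 1}, {"travel": [-2.3, 0, -1.93], "turn": 0, "gripper": 1}, {"travel": [-3.45, 0, -2.89], "turn": 0, "gripper": 1}, {"travel": [-4.6, 0, -3.86], "turn": 0, "gripper": 1}, {"travel": [-5.75, 0, -4.82], "turn": 0, "gripper": 1}, {"travel": [-6.9, 0, -5.79], "turn": 0, "gripper": 1}, {"travel": [-7.66, 0, -6.43], "turn": 0, "gripper": 1}, {"travel": [-7.66, 0, -6.43], "turn": 0, "gripper": 1}]'

```text
time: 4.3
position: [0.433, 0.1091, 0.2337]
tcp_rot: [-0.0, 0.993, 0.118, -0.0]
wrist_force: [0.4, 0.2, -1.1]
grip_width: 0.27
```

Run:
```python
import cv2
from workcell import bot
c=bot.read_camera("side");cv2.imwrite("pics/side3.png",cv2.resize(c["frame"][80:330,150:420,::-1],None,fx=2.2,fy=2.2))
```

```text
(no output)
```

View pics/side3.png

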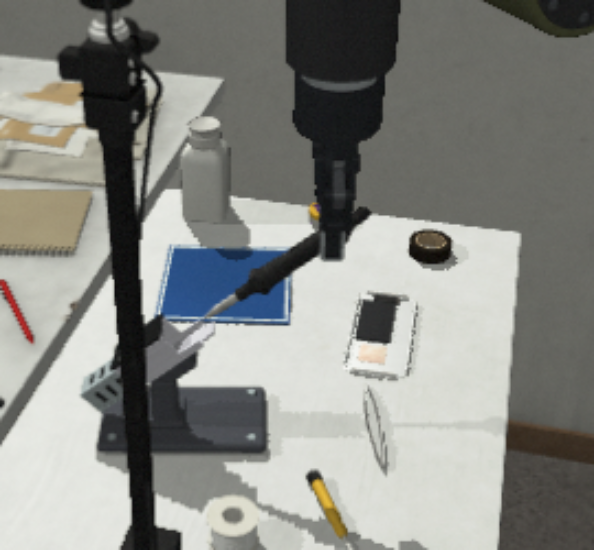

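Call:
drive_tool --moves '[{"travel": [-0.6, 0, -2.5], "turn": 0, "gripper": 1}, {"travel": [-0.6, 0, -5], "turn": 0, "gripper": 1}, {"travel": [-0.6, 3, -5], "turn": 0, "gripper": 1}, {"travel": [-0.6, 6, -5], "turn": 0, "gripper": 1}, {"travel": [-0.6, 9, -5], "turn": 0, "gripper": 1}, {"travel": [-0.6, 12, -5], "turn": 0, "gripper": 1}, {"travel": [-0.6, 15, -5], "turn": 0, "gripper": 1}, {"travel": [-0.6, 18, -5], "turn": 0, "gripper": 1}, {"travel": [-0.6, 21, -5], "turn": 0, "gripper": 1}, {"travel": [-0.6, 24, -5], "turn": 0, "gripper": 1}, {"travel": [-0.6, 25.2, -5], "turn": 0, "gripper": 1}, {"travel": [-0.6, 25.2, -2], "turn": 0, "gripper": 1}, {"travel": [-0.6, 25.2, 1], "turn": 0, "gripper": 1}, {"travel": [-0.6, 25.2, 4], "turn": 0, "gripper": 1}, {"travel": [-0.6, 25.2, 7], "turn": 0, "gripper": 1}, {"travel": [-0.6, 25.2, 9], "turn": 0, "gripper": 1}, {"travel": [-0.6, 25.2, 9], "turn": 0, "gripper": 1}, {"travel": [-0.6, 25.2, 9], "turn": 0, "gripper": 1}]'

```text
time: 6.15
position: [0.4866, -0.1372, 0.1435]
tcp_rot: [0.0, 0.993, 0.117, -0.0]
wrist_force: [-0.4, 0.3, -0.4]
grip_width: 0.261
```

Run:
```python
import cv2
from workcell import bot
c=bot.read_camera("side");cv2.imwrite("pics/side4.png",cv2.resize(c["frame"][80:330,150:420,::-1],None,fx=2.2,fy=2.2))
```

```text
(no output)
```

View pics/side4.png

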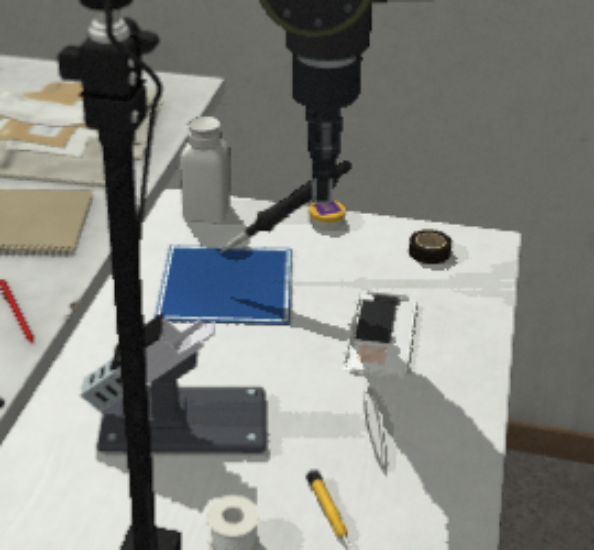

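Call:
drive_tool --moves '[{"travel": [0, 0, 1], "turn": 0, "gripper": 1}, {"travel": [0, 0, 2], "turn": 0, "gripper": 1}, {"travel": [0, 0, 3], "turn": 0, "gripper": 1}, {"travel": [0, 0, 3.5], "turn": 0, "gripper": 1}, {"travel": [0, 0, 4], "turn": 0, "gripper": 1}, {"travel": [0, 0, 4.5], "turn": 0, "gripper": 1}, {"travel": [0, 0, 5], "turn": 0, "gripper": 1}, {"travel": [0, 0, 5.5], "turn": 0, "gripper": 1}, {"travel": [0, 0, 5.5], "turn": 0, "gripper": 1}]'

```text
time: 7.1
position: [0.4877, -0.1375, 0.0892]
tcp_rot: [0.0, 0.993, 0.117, 0.002]
wrist_force: [1.4, -0.1, 2.6]
grip_width: 0.265
```

Run:
```python
import cv2
from workcell import bot
s=bot.get_state();print(s["wrist_force"],s["torque"])
c=bot.read_camera("side");cv2.imwrite("pics/side5.png",cv2.resize(c["frame"][80:330,150:420,::-1],None,fx=2.2,fy=2.2))
```

```text
[ 1.40731811 -0.10334558  2.60599322] [ 0.10142069 -1.0052146  -0.07570381]
```

View pics/side5.png

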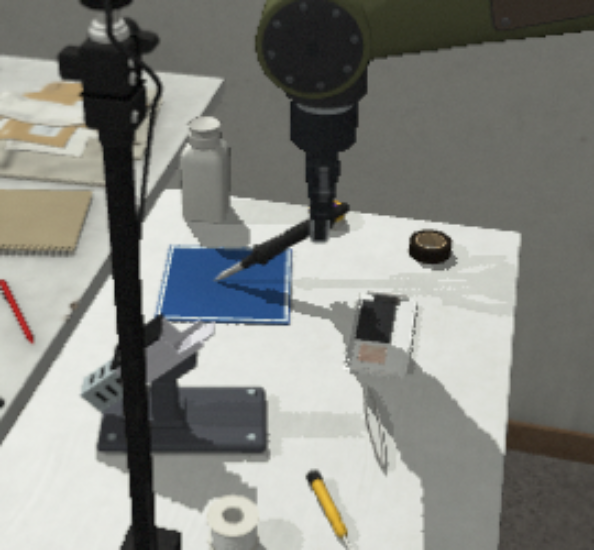

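Call:
drive_tool --moves '[{"travel": [0, 0, 0.6], "turn": 0, "gripper": 1}, {"travel": [0, 0, 1.2], "turn": 0, "gripper": 1}, {"travel": [0, 0, 1.8], "turn": 0, "gripper": 1}, {"travel": [0, 0, 2.4], "turn": 0, "gripper": 1}, {"travel": [0, 0, 3], "turn": 0, "gripper": 1}, {"travel": [0, 0, 3.6], "turn": 0, "gripper": 1}, {"travel": [0, 0, 4.2], "turn": 0, "gripper": 1}, {"travel": [0, 0, 4.8], "turn": 0, "gripper": 1}, {"travel": [0, 0, 5.4], "turn": 0, "gripper": 1}, {"travel": [0, 0, 5.9], "turn": 0, "gripper": 1}, {"travel": [0, 0, 6.2], "turn": 0, "gripper": 1}, {"travel": [0, 0, 6.5], "turn": 0, "gripper": 1}, {"travel": [0, 0, 6.5], "turn": 0, "gripper": 1}]'

```text
time: 8.45
position: [0.4865, -0.1373, 0.0229]
tcp_rot: [0.0, 0.993, 0.117, -0.0]
wrist_force: [-1.7, -1.4, 4.5]
grip_width: 0.266
```

Call:
drive_tool --moves '[{"travel": [0, 0, -1], "turn": 0, "gripper": 1}, {"travel": [0, 0, -2], "turn": 0, "gripper": 1}, {"travel": [0, 0, -4], "turn": 0, "gripper": 1}, {"travel": [0, 0, -6], "turn": 0, "gripper": 1}, {"travel": [0, 0, -8], "turn": 0, "gripper": 1}, {"travel": [0, 0, -10], "turn": 0, "gripper": 1}, {"travel": [0, 0, -12], "turn": 0, "gripper": 1}, {"travel": [0, 0, -14], "turn": 0, "gripper": 1}, {"travel": [0, 0, -16], "turn": 0, "gripper": 1}, {"travel": [0, 0, -17], "turn": 0, "gripper": 1}, {"travel": [0, 0, -17.5], "turn": 0, "gripper": 1}, {"travel": [0, 0, -17.5], "turn": 0, "gripper": 1}, {"travel": [0, 0, -17.5], "turn": 0, "gripper": 1}, {"travel": [0, 0, -17.5], "turn": 0, "gripper": 1}]'

```text
time: 9.85
position: [0.4862, -0.1372, 0.1972]
tcp_rot: [-0.0, 0.993, 0.117, -0.001]
wrist_force: [0.5, -0.2, -0.3]
grip_width: 0.268
```

Run:
```python
import cv2,numpy as np,pickle
from h import cloud
from workcell import bot
s=bot.get_state();print(s["wrist_force"],s["position"],np.abs(s["dq"]).max())
c=bot.read_camera("side");cv2.imwrite("pics/side6.png",cv2.resize(c["frame"][60:310,150:420,::-1],None,fx=2.2,fy=2.2))
t=bot.read_camera("top");pickle.dump((c,t),open("c6.pkl","wb"));cv2.imwrite("pics/top6.png",cv2.resize(t["frame"][120:300,130:380,::-1],None,fx=3,fy=3))
for n,k in(("side",c),("top",t)):
    P=cloud(k).reshape(-1,3);m=(P[:,0]>.5)&(P[:,0]<.72)&(abs(P[:,1]+.11)<.07)&(P[:,2]>.08)&(P[:,2]<.3);p=P[m]
    for x in np.arange(.5,.67,.01):
        q=p[abs(p[:,0]-x)<.005]
        if len(q):print(n,x.round(2),len(q),np.median(q,0).round(3),q[:,2].min().round(3),q[:,2].max().round(3))
```

```text
[ 0.4540484  -0.23932622 -0.31509503] [ 0.48616222 -0.13718587  0.19718067] 0.0033740590036831926
side 0.5 40 [ 0.502 -0.125  0.264] 0.194 0.29
side 0.51 46 [ 0.509 -0.125  0.204] 0.181 0.288
side 0.52 31 [ 0.52  -0.121  0.201] 0.19 0.208
side 0.53 30 [ 0.53  -0.117  0.2  ] 0.191 0.208
side 0.54 34 [ 0.54  -0.115  0.199] 0.188 0.206
side 0.55 34 [ 0.55  -0.113  0.198] 0.185 0.204
side 0.56 37 [ 0.559 -0.111  0.195] 0.184 0.205
side 0.57 40 [ 0.569 -0.107  0.197] 0.181 0.205
side 0.58 21 [ 0.58  -0.109  0.194] 0.186 0.199
side 0.59 20 [ 0.59  -0.108  0.192] 0.184 0.196
side 0.6 16 [ 0.6   -0.106  0.19 ] 0.185 0.193
side 0.61 14 [ 0.609 -0.103  0.189] 0.186 0.192
side 0.62 12 [ 0.62  -0.1    0.188] 0.185 0.191
side 0.63 7 [ 0.631 -0.1    0.185] 0.183 0.188
side 0.64 1 [ 0.637 -0.098  0.184] 0.184 0.184
top 0.58 2 [ 0.585 -0.112  0.194] 0.192 0.196
top 0.59 11 [ 0.59  -0.111  0.195] 0.19 0.202
top 0.6 7 [ 0.6   -0.109  0.189] 0.183 0.195
top 0.61 9 [ 0.611 -0.106  0.192] 0.189 0.194
top 0.62 10 [ 0.62  -0.104  0.19 ] 0.184 0.193
top 0.63 4 [ 0.627 -0.101  0.189] 0.187 0.19
top 0.64 1 [ 0.639 -0.099  0.183] 0.183 0.183
```

View pics/side6.png

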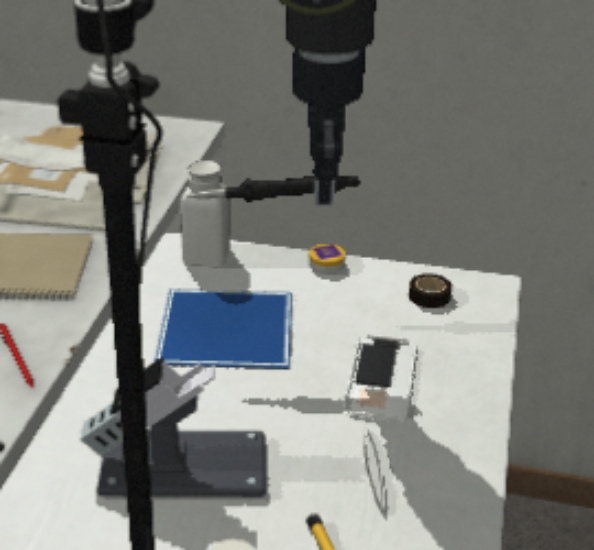

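View pics/top6.png

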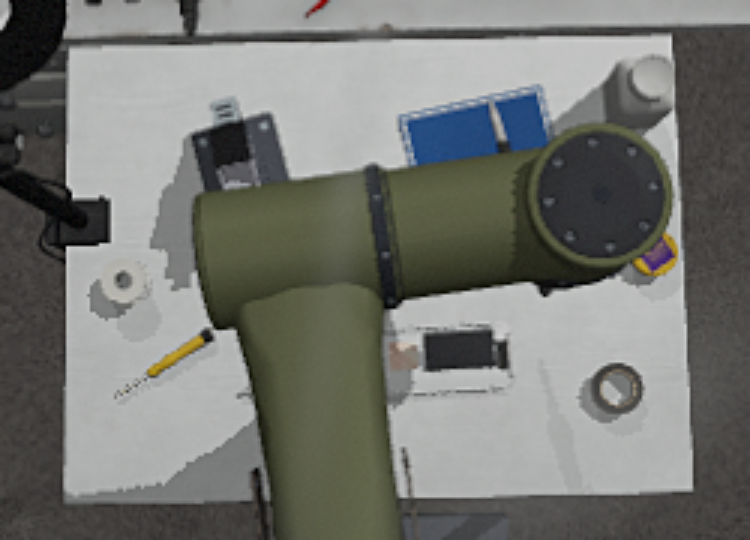

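Call:
drive_tool --moves '[{"travel": [-1, 0, 0], "turn": 0, "gripper": 1}, {"travel": [-2, 0, 0], "turn": 0, "gripper": 1}, {"travel": [-3, 0, 0], "turn": 0, "gripper": 1}, {"travel": [-3.5, 0, 0], "turn": 0, "gripper": 1}, {"travel": [-3.5, 0, 0], "turn": 0, "gripper": 1}, {"travel": [-3.5, 0, 0], "turn": 0, "gripper": 1}, {"travel": [-3.5, 0, 0], "turn": 0, "gripper": 1}, {"travel": [-3.5, 0, 0], "turn": 0, "gripper": 1}]'

```text
time: 10.75
position: [0.4527, -0.1453, 0.1982]
tcp_rot: [0.0, 0.993, 0.117, -0.0]
wrist_force: [0.6, -1.0, -1.6]
grip_width: 0.267
```

Run:
```python
import numpy as np
from h import cloud
from workcell import bot
P=cloud(bot.read_camera("side")).reshape(-1,3);p=P[(P[:,0]>.49)&(P[:,0]<.7)&(abs(P[:,1]+.11)<.05)&(P[:,2]>.15)&(P[:,2]<.22)]
k=np.polyfit(p[:,0],p[:,2],1);print("slope deg",np.degrees(np.arctan(k[0])),"tip",p[p[:,0].argmax()].round(3))
s=bot.get_state();print(s["position"],np.abs(s["dq"]).max(),s["wrist_force"],s["grip_width"])
bot.finish_job()
```

```text
slope deg -7.452903874278227 tip [ 0.604 -0.109  0.186]
[ 0.45266272 -0.14534869  0.19816647] 0.001857277423448016 [ 0.40800301 -0.57734694 -0.76230819] 0.2655873715435965
the job is handed in; nothing more can be done
```

The job is handed in with the gripper still holding the iron, nearly level, tip over the mat and at rest. I gripped it by the handle, drew it about 14 cm out along the 40° slope and carried it to the mat. The tool can only point down, so I turned the iron level by pressing its tip lightly on the mat (about 5 N at most). I then lifted it and centred it.

Last checks before handing in:
- **Level:** the tip sits 5–7.5° low. The camera fit gave 7.5° and the press geometry about 5–6°; both are inside the 11° limit.
- **Tip position:** the tip is at about (0.604, -0.109, 0.186) m, against a mat centre of about (0.594, -0.11). That is about 1 cm from the centre and 18 cm above the table.
- **At rest and held:** joint speeds were below 0.002 rad/s, the wrist force was about 1 N, and the gripper opening was about 23 mm on the 24 mm handle.
- **Bystanders:** in the last pictures, taken before a final 3.5 cm shift in the air, all seven looked undisturbed. The tweezers were visible only in the side view. I judged this by eye and did not measure their positions.

My first automatic fit of the mat's outline was wrong, so the mat position comes from its picked corners instead.

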